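# Lock the levelling foot of the clock stand

### The job

The wooden levelling stand for the mantel clock has been set level; only its red winged jam nut is still loose. Turn the red nut clockwise (seen from above) until it stops fully tight, its wings in line with the white marks on the plate under it, and let go. Do not turn the steel screw standing in its middle, and leave the blue nut tight as it is.

Things in the scene. Friction and masses are not known exactly. Their poses are not given: they have to be found in the camera images.
- red_nut_grip (a point): Red jam nut: an upright bar 72 mm long over its rounded wings, 14 mm thick between flat sides, to be pinched across this thickness. Wings reach from 56 to 82 mm above the table (bar's middle: to 77); below them only a 26 mm round collar on a fixed dark plate, 96 mm across, top at 49 mm. Point: on the nut's vertical turning axis, 76 mm above the table; x along the wings, z up; turns with the nut.
- red_nut (a joint): Turn of the red nut, rad, growing clockwise seen from above (tightening). Starts loose between 0 and 0.5; stops dead, fully tight, at 1.4, where the wings line up with two white marks on its plate. Steady friction of about 0.15 N m; it stays where left and does not noticeably rise or sink. One grasp is enough.
- red_screw (a joint): Turn of the adjusting screw in the middle of the red nut, rad, clockwise positive; its setting is 0. Its steel end, 10 mm in diameter, stands up to 87 mm above the table, between the fingers when they grip the nut. The foot's friction (0.5 N m) holds it while the nut turns: it turns only if it is itself gripped.
- blue_nut (a joint): Turn of the blue winged nut, same shape as the red, tight at about 1.4 rad, to stay so; it loosens towards 0. Red nut, blue nut and a plain steel cap sit on the three feet of a fixed wooden board (290 x 380 mm, top 44 mm above the table), their axes over 200 mm apart, any of them on any foot.
Not all that is in view belongs to the job. What is shaped like the part that bears blue_nut but green or turquoise is not meant.

How it is judged:
By the outcome, as a careful person would: the job done as asked, in the order asked, and still so for the second after the job is handed in, with the robot touching nothing.
It also fails if it takes over 32 s, if anything falls off the work surface, if the arm or the gripper's body presses on something with over 40 N, if the wrist force passes 120 N, or if a joint passes its speed limit or range.

### The arm

A 7-joint arm with a two-finger parallel gripper is mounted at the origin on the work surface. World frame = base frame: x ahead of the robot, y to its left, z up, the work surface at z = 0. Lengths are in m, angles in rad, forces in N, time in s.
With the tool pointing down it reaches from about 0.4 to 0.925 m from the base axis. Payload 4.1 kg.
Tool frame: the origin (TCP) lies on the centre line of the jaws, within the pads' length; the fingertips stand bot.tcp_to_tips ahead of it and the grasp point (between the pads) lies 5 mm behind it (bot.tcp_to_tips is the distance from the TCP to the fingertips, in m); y points along the fingers, z is the direction in which the jaws open and shut, and the axes are right-handed (so a half turn about y gives the same grasp; the last joint's range is limited). The gripper opens to 85 mm and grips with 20 to 120 N. Pads are 22 mm wide; open, the fingers measure 114 mm over their backs; the gripper's body (76 mm by 85 mm) begins 54 mm behind the grasp point. The pads swing forward as they close: fully open they stand 13 mm farther back than shut.
Start: joints at [1.071, 0.398, 0.045, 1.537, -0.019, 1.207, -0.051], TCP at [0.254, -0.599, 0.245] pointing down, gripper open.
Joint ranges: [-2.82, 2.82], [-0.49, 2.23], [-1.37, 1.46], [0, 2.46], [-1.36, 4.5], [0.23, 2], [-2.94, 2.94]. Speed limits (rad/s): [2.57, 2.57, 3.14, 3.14, 3.14, 3.14, 3.14].

### API

Orientations are given as a rotation vector (axis times angle).
In Python, from workcell import bot gives the robot as it stands.
- The arm moves only by the shell command python3 -m handwheel 'ROWS' [FORCE]. ROWS is JSON, a list of rows, each a list of 3 entries, a list of its own where there are three numbers: the shift along the tool's x, y, z in units of 25 mm (1.0 is 25 mm), then the turn, a rotation vector about the tool's x, y, z in units of 6 degrees (1.0 is 6 degrees), then the closure, from 0 (fully open) to 1 (shut). A call has 1 to 8 rows; each row is the pose to reach, as a shift and turn from the pose commanded when the call began, along the tool's axes at that moment; what a row does not reach only later rows make up. A row lasts 1/12 s, in which the tool goes at most 41.7 mm and 7.16 degrees, less where a joint would pass 70% of its speed; a pose out of reach is approached as far as the arm can. A call with a gripper value outside its range is refused whole. The fingers move at their own pace and stop on an object; FORCE is the grip in N (left out, the last holds). Time passes only in rows, so rows that repeat a pose let the fingers close. It gives the time, the measured TCP pose, the force and the opening at its end, in the units of the state.
- bot.observe(): the state, without advancing time (a new reading comes with each control period).
- bot.grab_frame(name): name is "side" or "top"; returns (picture, depth): 400x640x3 uint8, blue, green, red; 400x640 float32, m along the optical axis (not along the pixel's ray), 0 where there is no reading.
- bot.camera_model(name): a dict with "camera_matrix" (3x3 intrinsics, pixels), "rvec" (rotation vector, rad) and "tvec" (3), from world to camera coordinates, as OpenCV has them. Camera axes: x right, y down, z forward; pixel columns grow to the right and rows downward; lengths in m; the calibration is good to about 2 mm. A picture is of the moment at which its call begins. camera_model takes no time and is no camera call.
- bot.close_job(): hands the job in, once; it reports no verdict.
Trained networks look in the newest picture that a camera, given by its name, has taken for a name from the list of things; names that differ only in an ending like _2 or _b are one class to them, and where a whole thing is asked for, a point or a joint stands for the part that bears it (a point fixed in the world has none). Each returns a list of dicts, best first, with "confidence" (0 to 1); they miss things now and then, are a little off and sometimes report something else, mostly with a low value. They report only what shows in the picture. A call takes as long as a camera call. They do not tell look-alikes from the thing itself.
- bot.look_for(camera, query): "extent" ([centre column, centre row, width, height] in pixels, round what is visible of it).
- bot.masks_of(camera, query): "region" (400x640 bool, what is visible of it) and "extent" ([centre column, centre row, width, height] in pixels, round what is visible of it).
- bot.place_of(camera, query): "at" ([row, column] in pixels: a listed point, or the origin of a listed thing).
The state is a dict: "time_s": time; "joint_positions": joint angles; "qd": joint speeds; "joint_torque": joint torques, N m; "position": TCP position; "eef_rot": TCP orientation; "wrist_force": force on the tool from outside, world axes, zero at the start; "moment": the same for the moment, N m; "finger_gap": finger opening in m.
Only numpy, scipy, OpenCV 4.12 (cv2) and the standard library are available. Lean on these libraries where they do the work, as an engineer would, in place of code of your own. Each camera call takes 0.05 s, during which the arm holds its last target. There are 200 camera calls.

## Working session

There is one attempt and no reset: what is moved stays moved. The work goes in short steps, Python scripts to look and compute and a shell command to move; the robot and the scene stay as the last step left them, time stands still between calls to the robot, and variables do not carry over. Pictures are saved under pics/ and viewed, about 8 in all and at most 12, crops included, and the job is handed in when it is done.

```bash
mkdir -p pics; ls; python3 - <<'E'
from workcell import bot
import cv2,numpy as np
print(bot.tcp_to_tips, bot.observe())
for n in("top","side"):
    p,d=bot.grab_frame(n); cv2.imwrite(f"pics/{n}0.png",p); np.save(f"{n}0.npy",d)
    m=bot.camera_model(n); R,_=cv2.Rodrigues(np.array(m["rvec"],float)); print(n,m["camera_matrix"],(-R.T@np.array(m["tvec"]).ravel()).round(3),R.round(3).tolist())
    for q in("red_nut_grip","blue_nut"):
        print(n,q,[(r["at"],r["confidence"]) for r in bot.place_of(n,q)],[(r["extent"],r["confidence"]) for r in bot.look_for(n,q)])
E
```

```text
pics
0.014 {'time_s': 0.0, 'joint_positions': array([ 1.0709757 ,  0.39918602,  0.04499162,  1.53788888, -0.01872301,
        1.2069021 , -0.05067802]), 'qd': array([-0.00086588,  0.00090371,  0.00012893, -0.0003203 ,  0.00073656,
        0.00094961, -0.00144302]), 'joint_torque': array([ 2.16954970e-05, -4.75124216e+01,  1.36478517e+00, -2.54221237e+01,
        1.16342754e-02,  9.50369344e-03, -3.27267310e-05]), 'position': array([ 0.25342472, -0.59789513,  0.24426249]), 'eef_rot': array([-0.40719888,  2.00320498, -1.99932032]), 'wrist_force': array([ 0.04284882, -0.57862628, -0.05229156]), 'moment': array([-0.00053652,  0.01963379,  0.0072842 ]), 'finger_gap': 0.08522250799995852}
top [[480.89527247   0.         316.92433374]
 [  0.         480.89527247 203.05821999]
 [  0.           0.           1.        ]] [ 0.291 -0.047  1.016] [[0.091, -0.996, -0.002], [-0.972, -0.089, -0.219], [0.218, 0.022, -0.976]]
top red_nut_grip [([184.1, 207.3], 0.72)] [([209.4, 187.8, 21.2, 28.6], 0.8)]Traceback (most recent call last):
  File "<stdin>", line 8, in <module>
ValueError: it knows: red_nut_grip
```

```bash
python3 - <<'E'
from workcell import bot
import cv2,numpy as np
n="side"
p,d=bot.grab_frame(n); cv2.imwrite(f"pics/{n}0.png",p); np.save(f"{n}0.npy",d)
m=bot.camera_model(n); R,_=cv2.Rodrigues(np.array(m["rvec"],float)); print(n,m["camera_matrix"],(-R.T@np.array(m["tvec"]).ravel()).round(3),R.round(3).tolist())
for c in("side","top"):
    print(c,[(r["at"],r["confidence"]) for r in bot.place_of(c,"red_nut_grip")],[(r["extent"],r["confidence"]) for r in bot.look_for(c,"red_nut_grip")])
t=cv2.imread("pics/top0.png")
cv2.imwrite("pics/both0.png",cv2.resize(np.vstack([t,p]),(480,600),interpolation=cv2.INTER_AREA))
E
```

```text
side [[511.73295884   0.         321.93386804]
 [  0.         511.73295884 192.97160353]
 [  0.           0.           1.        ]] [0.477 0.725 0.737] [[-0.998, -0.064, -0.004], [-0.04, 0.661, -0.75], [0.051, -0.748, -0.662]]
side [([281.8, 314.5], 0.83)] [([319.6, 285.9, 41.2, 29.3], 0.84)]
top [([184.1, 207.3], 0.72)] [([209.4, 187.8, 21.2, 28.6], 0.8)]
```

View pics/top0.png

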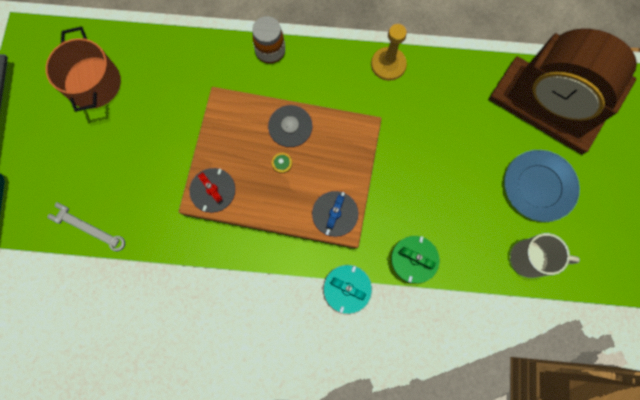

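View pics/side0.png

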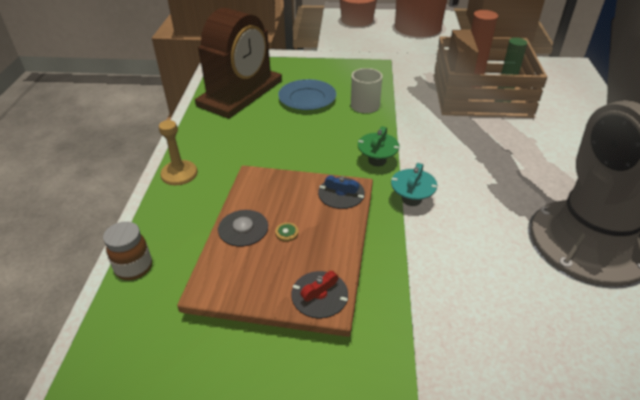

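The top view shows the only red nut at (210,188) on the board's dark plate, with white marks near (219,171) and (205,208). The blue nut at (336,212) is already in line with its marks. The green (416,259) and turquoise (348,289) winged parts are decoys off the board. In the side view the red nut is at (320,287).

```bash
cat > h.py <<'E'
from workcell import bot
import cv2,numpy as np
def cam(n):
    m=bot.camera_model(n); R,_=cv2.Rodrigues(np.array(m["rvec"],float)); return np.array(m["camera_matrix"]),R,np.array(m["tvec"],float).ravel()
def rays(n,uv):
    K,R,t=cam(n); uv=np.atleast_2d(np.array(uv,float)); h=np.c_[uv,np.ones(len(uv))]
    return -R.T@t,(h@np.linalg.inv(K).T)@R
def onz(n,uv,z):
    c,d=rays(n,uv); return c+d*((z-c[2])/d[:,2])[:,None]
def tri(a,b):
    (c1,d1),(c2,d2)=rays("top",a),rays("side",b); A=np.c_[d1[0],-d2[0]]
    s=np.linalg.lstsq(A,c2-c1,rcond=None)[0]; p,q=c1+s[0]*d1[0],c2+s[1]*d2[0]; return (p+q)/2,np.linalg.norm(p-q)
def rect(n,p,c,z,half=.06,s=400):
    "orthophoto of plane z about c: image right = -y, up = +x"
    K,R,t=cam(n); W=np.array([[c[0]+a,c[1]+b,z] for a,b in((half,half),(half,-half),(-half,-half),(-half,half))])
    q=cv2.projectPoints(W,cv2.Rodrigues(R)[0],t,K,None)[0].reshape(4,2).astype(np.float32)
    M=cv2.getPerspectiveTransform(q,np.float32([[0,0],[s,0],[s,s],[0,s]])); return cv2.warpPerspective(p,M,(s,s),flags=cv2.INTER_CUBIC)
def redpix(p):
    b,g,r=[p[...,i].astype(int) for i in range(3)]; return (r>110)&(g<60)&(b<60)
E
python3 - <<'E'
from h import *
t=cv2.imread("pics/top0.png");s=cv2.imread("pics/side0.png")
print("net",tri([207.3,184.1],[314.5,281.8]))
out=[]
for n,p,box in(("top",t,(180,240,160,215)),("side",s,(290,350,262,310))):
    m=redpix(p); k=np.zeros_like(m); x0,x1,y0,y1=box; k[y0:y1,x0:x1]=1; m&=k
    v,u=np.nonzero(m); W=onz(n,np.c_[u,v],.075)[:,:2]; c=W.mean(0); w,V=np.linalg.eigh(np.cov((W-c).T))
    print(n,len(u),"mean px",u.mean(),v.mean(),"xy",c,"wing angle",np.degrees(np.arctan2(V[1,1],V[0,1]))%180, "len",np.ptp((W-c)@V[:,1]))
    out.append((u.mean(),v.mean()))
    d=np.load(n+"0.npy"); K,R,tt=cam(n); X=(np.c_[u,v,np.ones(len(u))]@np.linalg.inv(K).T*d[v,u][:,None]-tt)@R
    print(" depth",np.median(X,0),np.percentile(X[:,2],[5,95]))
print("mask tri",tri(*out))
c=tri(*out)[0]
cv2.imwrite("pics/rect0.png",np.hstack([rect("top",t,c,.049),rect("side",s,c,.049)]))
E
```

```text
net (array([0.52302926, 0.19849806, 0.07592221]), np.float64(0.00539040118130412))
top 223 mean px 209.46636771300447 186.76233183856502 xy [0.51544852 0.19391494] wing angle 42.40651056044848 len 0.06817618950859149
 depth [0.51287514 0.191727   0.07777587] [0.05071423 0.08291102]
side 255 mean px 317.8509803921569 284.0470588235294 xy [0.51983441 0.20101262] wing angle 44.28447394307011 len 0.06627790566455566
 depth [0.51921982 0.20345697 0.07795795] [0.05384997 0.0816187 ]
mask tri (array([0.51886203, 0.19564251, 0.06736026]), np.float64(0.003246143034036724))
```

View pics/rect0.png

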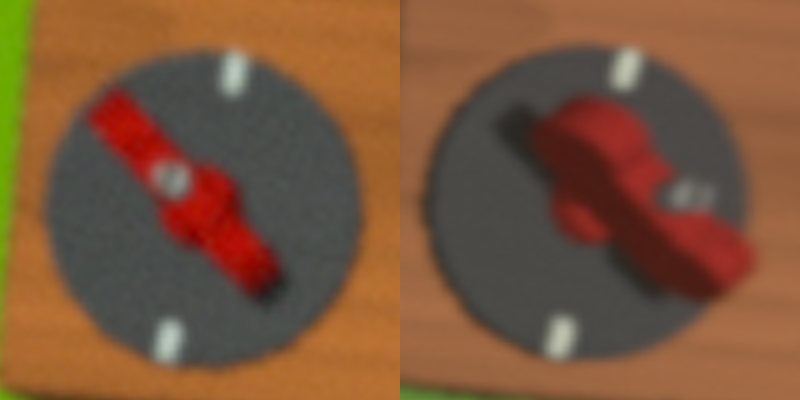

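The orthophoto at plate level puts the plate centre at about (0.517, 0.197). The marks lie at −13.6° in both views and the wings at about 43°, so the nut needs about 57° clockwise (0.99 rad, start ≈0.41). That fits the description, and this crop confirms it is the red nut. Next I plan the tool yaw and transfer.

```bash
cat >> h.py <<'E'
from scipy.spatial.transform import Rotation as Ro
def state():
    o=bot.observe(); R=Ro.from_rotvec(o["eef_rot"]).as_matrix(); return o,R
def go(target,jawdeg):
    "shift (25mm units) and turn (6deg units) in tool axes to reach target pointing down with jaw axis at jawdeg"
    o,R=state(); a=np.radians(jawdeg); z=np.array([np.cos(a),np.sin(a),0]); y=np.array([0,0,-1.]); T=np.c_[np.cross(y,z),y,z]
    print("pos",o["position"].round(4),"jaw",np.degrees(np.arctan2(R[1,2],R[0,2])).round(2),"ydir",R[:,1].round(3),"F",o["wrist_force"].round(1),"M",o["moment"].round(2),"gap",round(o["finger_gap"],4),"t",o["time_s"],"q",o["joint_positions"].round(2))
    print("shift",(R.T@(np.array(target)-o["position"])/.025).round(2),"turn",(np.degrees(Ro.from_matrix(R.T@T).as_rotvec())/6).round(2))
E
python3 - <<'E'
from h import *
for j in(133.5,-46.5): go([.517,.197,.2],j)
E
```

```text
pos [ 0.2536 -0.5984  0.2452] jaw -67.03 ydir [-0.  0. -1.] F [ 0.3 -0.7 -0.3] M [-0.04 -0.01  0.05] gap 0.0856 t 0.4 q [ 1.07  0.4   0.05  1.54 -0.02  1.21 -0.05]
shift [-22.12   1.81 -25.18] turn [ 0.   26.58  0.  ]
pos [ 0.2536 -0.5984  0.2452] jaw -67.03 ydir [-0.  0. -1.] F [ 0.3 -0.7 -0.3] M [-0.04 -0.01  0.05] gap 0.0856 t 0.4 q [ 1.07  0.4   0.05  1.54 -0.02  1.21 -0.05]
shift [-22.12   1.81 -25.18] turn [ 0.   -3.42 -0.  ]
```

```bash
python3 -m handwheel '[[[-1.3,0,-1],[0,-0.4,0],0],[[-2.6,0,-2],[0,-0.8,0],0],[[-3.9,0,-3],[0,-1.2,0],0],[[-5.2,0,-4],[0,-1.6,0],0],[[-6.4,0,-5],[0,-2,0],0],[[-7.7,0,-6],[0,-2.4,0],0],[[-8.9,0,-7],[0,-2.9,0],0],[[-10,0,-8],[0,-3.4,0],0]]'; python3 -c "
from h import *
go([.517,.197,.2],-46.5)"
```

```text
time_s: 1.07
position: [0.4069, -0.3147, 0.2457]
eef_rot: [-0.709, 1.775, -1.777]
wrist_force: [2.1, -0.2, -0.0]
finger_gap: 0.0849
pos [ 0.4069 -0.3147  0.2457] jaw -46.44 ydir [ 0.001 -0.001 -1.   ] F [ 2.1 -0.2 -0. ] M [-0.07 -0.06 -0.01] gap 0.0849 t 1.0667 q [ 0.73  0.16 -0.17  1.85  0.03  1.13 -0.26]
shift [-17.3    1.82 -11.8 ] turn [-0.01  0.01 -0.  ]
```

```bash
python3 -m handwheel '[[[-1.3,0,-0.9],[0,0,0],0],[[-2.6,0,-1.8],[0,0,0],0],[[-3.9,0,-2.7],[0,0,0],0],[[-5.2,0,-3.5],[0,0,0],0],[[-6.5,0,-4.4],[0,0,0],0],[[-7.8,0,-5.3],[0,0,0],0],[[-9.1,0,-6.2],[0,0,0],0],[[-10.4,0,-7.1],[0,0,0],0]]'; python3 -c "
from h import *
go([.517,.197,.2],-46.5)"
```

```text
time_s: 1.73
position: [0.473, -0.0074, 0.2457]
eef_rot: [-0.706, 1.778, -1.78]
wrist_force: [1.0, -0.1, -0.0]
finger_gap: 0.085
pos [ 0.473  -0.0074  0.2457] jaw -46.65 ydir [ 0.001 -0.001 -1.   ] F [ 1.  -0.1 -0. ] M [-0.03 -0.02 -0.01] gap 0.085 t 1.7333 q [ 0.35  0.1  -0.45  1.93  0.05  1.12 -0.93]
shift [-6.89  1.83 -4.74] turn [-0.01 -0.02 -0.  ]
```

```bash
python3 -m handwheel '[[[-1.3,0.2,-0.9],[0,0,0],0],[[-2.6,0.4,-1.8],[0,0,0],0],[[-3.9,0.7,-2.7],[0,0,0],0],[[-5.2,1.1,-3.5],[0,0,0],0],[[-6.1,1.5,-4.2],[0,0,0],0],[[-6.8,1.8,-4.7],[0,0,0],0],[[-6.9,2,-4.75],[0,0,0],0],[[-6.9,2,-4.75],[0,0,0],0]]'; python3 - <<'E'
from h import *
go([.517,.197,.073],-46.5)
for n in("top","side"): p,_=bot.grab_frame(n); cv2.imwrite(f"pics/{n}1.png",p)
t=cv2.imread("pics/top1.png")[100:280,110:290];s=cv2.imread("pics/side1.png")[160:340,230:410]
cv2.imwrite("pics/c1.png",cv2.resize(np.hstack([t,s]),(800,400),interpolation=cv2.INTER_CUBIC))
# where TCP projects
o,R=state()
for n in("top","side"):
    K,Rr,tt=cam(n); print(n,cv2.projectPoints(o["position"][None],cv2.Rodrigues(Rr)[0],tt,K,None)[0].ravel())
E
```

```text
time_s: 2.4
position: [0.5159, 0.1968, 0.1941]
eef_rot: [-0.712, 1.778, -1.777]
wrist_force: [-0.2, 0.0, 0.9]
finger_gap: 0.0855
pos [0.5159 0.1968 0.1941] jaw -46.45 ydir [-0.002 -0.    -1.   ] F [-0.2  0.   0.9] M [-0.06  0.04 -0.  ] gap 0.0855 t 2.4 q [ 0.04  0.31 -0.58  1.82  0.19  1.07 -1.42]
shift [-0.04  4.85  0.03] turn [0.01 0.01 0.02]
top [194.60341102 168.92410496]
side [319.55940278 229.07240433]
```

View pics/c1.png

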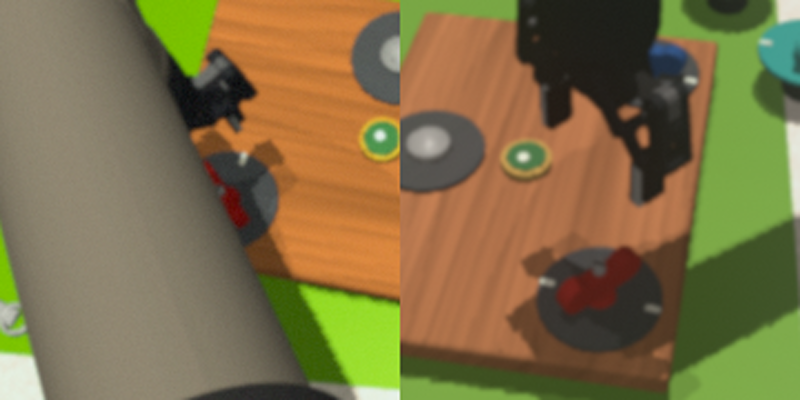

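The fingers straddle the nut across its thickness: the side view's tip midpoint is about (320,231), against a TCP projection of (319.6,229). Descending.

```bash
python3 -m handwheel '[[[0,1,0],[0,0,0],0],[[0,2,0],[0,0,0],0],[[0,2.9,0],[0,0,0],0],[[0,3.6,0],[0,0,0],0],[[0,4.2,0],[0,0,0],0],[[0,4.6,0],[0,0,0],0],[[0,4.75,0],[0,0,0],0],[[0,4.75,0],[0,0,0],0]]' 25; python3 - <<'E'
from h import *
go([.517,.197,.073],-46.5)
p,_=bot.grab_frame("side"); cv2.imwrite("pics/side2.png",p)
cv2.imwrite("pics/c2.png",cv2.resize(p[220:340,240:400],(800,600),interpolation=cv2.INTER_CUBIC))
E
```

```text
time_s: 3.17
position: [0.5168, 0.1942, 0.0763]
eef_rot: [-0.707, 1.779, -1.781]
wrist_force: [-0.6, -0.3, 0.6]
finger_gap: 0.0854
pos [0.5168 0.1942 0.0763] jaw -46.73 ydir [-0.001 -0.001 -1.   ] F [-0.6 -0.3  0.6] M [-0.01 -0.04  0.03] gap 0.0854 t 3.1667 q [-0.01  0.46 -0.53  1.92  0.3   0.84 -1.52]
shift [-0.08  0.13 -0.08] turn [-0.   -0.04  0.01]
```

View pics/c2.png

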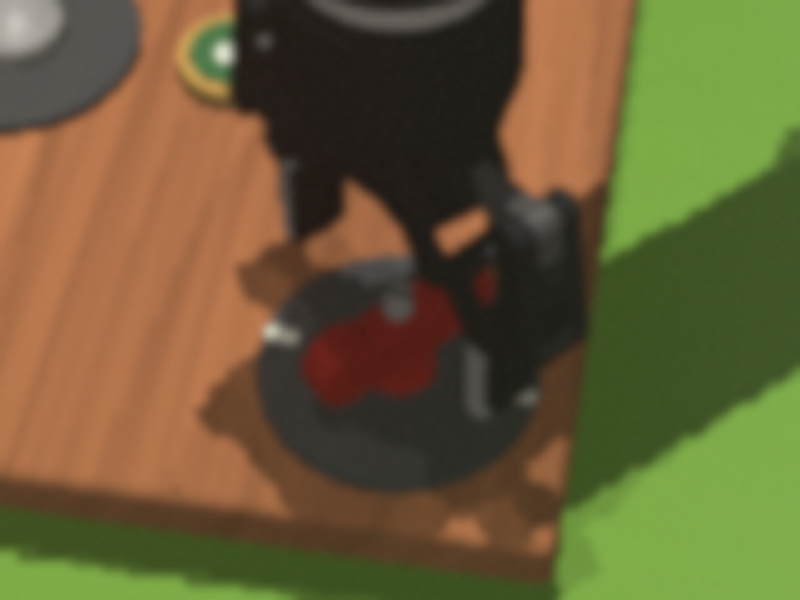

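Jaws are around the nut, with the screw end at crop (397,303) between the fingers. Closing gently.

```bash
python3 -m handwheel '[[[-0.08,0.1,-0.08],[0,0,0],0.3],[[-0.08,0.1,-0.08],[0,0,0],0.5],[[-0.08,0.1,-0.08],[0,0,0],0.7],[[-0.08,0.1,-0.08],[0,0,0],0.8],[[-0.08,0.1,-0.08],[0,0,0],0.9],[[-0.08,0.1,-0.08],[0,0,0],1],[[-0.08,0.1,-0.08],[0,0,0],1],[[-0.08,0.1,-0.08],[0,0,0],1]]' 25; python3 -c "
from h import *
go([.517,.197,.073],-46.5)"
```

```text
time_s: 3.88
position: [0.5186, 0.1968, 0.0745]
eef_rot: [-0.704, 1.777, -1.781]
wrist_force: [4.3, -4.4, 1.8]
finger_gap: 0.0135
pos [0.5186 0.1968 0.0745] jaw -46.72 ydir [ 0.003 -0.002 -1.   ] F [ 4.3 -4.4  1.8] M [-0.76 -0.72 -0.06] gap 0.0135 t 3.8833 q [-0.02  0.46 -0.53  1.92  0.31  0.84 -1.53]
shift [ 0.04  0.06 -0.05] turn [-0.03 -0.04 -0.01]
```

Gripped: gap 13.5 mm, low force. Turning clockwise (+y turn).

```bash
python3 -m handwheel '[[[0,0,0.05],[0,0.4,0],1],[[0,0,0.05],[0,1,0],1],[[0,0,0.05],[0,1.7,0],1],[[0,0,0.05],[0,2.5,0],1],[[0,0,0.05],[0,3.3,0],1],[[0,0,0.05],[0,4.1,0],1],[[0,0,0.05],[0,4.9,0],1],[[0,0,0.05],[0,5.6,0],1]]' 50; python3 -c "
from h import *
go([.517,.197,.073],-103.6)"
```

```text
time_s: 4.55
position: [0.5189, 0.1961, 0.0746]
eef_rot: [-0.176, 2.132, -2.136]
wrist_force: [3.1, -3.0, 3.1]
finger_gap: 0.0131
pos [0.5189 0.1961 0.0746] jaw -80.47 ydir [ 0.002 -0.002 -1.   ] F [ 3.1 -3.   3.1] M [-0.82 -0.46  0.19] gap 0.0131 t 4.55 q [-0.12  0.44 -0.39  1.92  0.23  0.82 -2.04]
shift [ 0.07  0.06 -0.05] turn [-0.02  3.85 -0.02]
```

```bash
python3 -m handwheel '[[[0,0,0],[0,0.6,0],1],[[0,0,0],[0,1.3,0],1],[[0,0,0],[0,2,0],1],[[0,0,0],[0,2.6,0],1],[[0,0,0],[0,3.1,0],1],[[0,0,0],[0,3.4,0],1],[[0,0,0],[0,3.6,0],1],[[0,0,0],[0,3.7,0],1]]'; python3 -c "
from h import *
go([.517,.197,.073],-103.6)"
```

```text
time_s: 5.22
position: [0.519, 0.1957, 0.0746]
eef_rot: [-0.233, -2.105, 2.109]
wrist_force: [1.8, -4.6, 3.4]
finger_gap: 0.0128
pos [0.519  0.1957 0.0746] jaw -102.5 ydir [ 0.002 -0.002 -1.   ] F [ 1.8 -4.6  3.4] M [-0.96 -0.48  0.18] gap 0.0128 t 5.2167 q [-0.19  0.43 -0.31  1.92  0.18  0.81 -2.38]
shift [ 0.09  0.06 -0.03] turn [-0.02  0.18 -0.02]
```

```bash
python3 -m handwheel '[[[0,0,0],[0,0.2,0],1],[[0,0,0],[0,0.35,0],1],[[0,0,0],[0,0.5,0],1],[[0,0,0],[0,0.5,0],1]]'; python3 -c "
from h import *
go([.517,.197,.073],-103.6)"
```

```text
time_s: 5.55
position: [0.519, 0.1956, 0.0746]
eef_rot: [-0.281, -2.078, 2.084]
wrist_force: [2.7, -5.5, 4.1]
finger_gap: 0.0128
pos [0.519  0.1956 0.0746] jaw -105.22 ydir [ 0.003 -0.003 -1.   ] F [ 2.7 -5.5  4.1] M [-1.12 -0.48  1.12] gap 0.0128 t 5.55 q [-0.2   0.43 -0.29  1.92  0.17  0.81 -2.43]
shift [ 0.09  0.06 -0.03] turn [-0.02 -0.27 -0.03]
```

The moment rose from 0.18 to 1.12 N m, so the nut is at its stop. I open, then lift.

```bash
python3 -m handwheel '[[[0,0,0],[0,0,0],1],[[0,0,0],[0,0,0],0.7],[[0,0,0],[0,0,0],0.4],[[0,0,0],[0,0,0],0],[[0,0,0],[0,0,0],0],[[0,0,0],[0,0,0],0],[[0,0,0],[0,0,0],0],[[0,0,0],[0,0,0],0]]'; python3 -m handwheel '[[[0,-0.6,0],[0,0,0],0],[[0,-1.4,0],[0,0,0],0],[[0,-2.5,0],[0,0,0],0],[[0,-3.7,0],[0,0,0],0],[[0,-5,0],[0,0,0],0],[[0,-6,0],[0,0,0],0],[[0,-6.5,0],[0,0,0],0],[[0,-6.5,0],[0,0,0],0]]'; python3 -c "
from h import *
go([.45,-.05,.25],-103.6)"
```

```text
time_s: 6.22
position: [0.5176, 0.1976, 0.074]
eef_rot: [-0.281, -2.077, 2.077]
wrist_force: [-1.6, -0.7, 0.2]
finger_gap: 0.0855
time_s: 6.88
position: [0.5196, 0.1985, 0.2403]
eef_rot: [-0.289, -2.084, 2.076]
wrist_force: [0.7, -0.1, -0.8]
finger_gap: 0.0853
pos [0.5196 0.1985 0.2403] jaw -105.44 ydir [ 0.007  0.003 -1.   ] F [ 0.7 -0.1 -0.8] M [ 0.03 -0.04 -0.03] gap 0.0853 t 6.8833 q [-0.17  0.24 -0.32  1.77  0.09  1.14 -2.36]
shift [ 0.03 -0.43 10.32] turn [ 0.04 -0.31 -0.06]
```

Moving aside to check the result.

```bash
python3 -m handwheel '[[[0,0,1.3],[0,0,0],0],[[0,0,2.6],[0,0,0],0],[[0,0,3.9],[0,0,0],0],[[0,0,5.2],[0,0,0],0],[[0,0,6.5],[0,0,0],0],[[0,0,7.8],[0,0,0],0],[[0,0,9],[0,0,0],0],[[0,0,9.8],[0,0,0],0]]'; python3 -m handwheel '[[[0,0,1],[0,0,0],0],[[0,0,2],[0,0,0],0],[[0,0,2.6],[0,0,0],0],[[0,0,3],[0,0,0],0],[[0,0,3],[0,0,0],0]]'; python3 - <<'E'
from h import *
im=[]
for n in("top","side"):
    p,_=bot.grab_frame(n); cv2.imwrite(f"pics/{n}3.png",p)
    im.append(rect(n,p,[.517,.197],.049)); m=redpix(p); box=(180,240,160,215) if n=="top" else (280,350,255,315)
    k=np.zeros_like(m); k[box[2]:box[3],box[0]:box[1]]=1; v,u=np.nonzero(m&k)
    if len(u)>20:
        W=onz(n,np.c_[u,v],.075)[:,:2]; w,V=np.linalg.eigh(np.cov(W.T)); print(n,len(u),W.mean(0),np.degrees(np.arctan(V[1,1]/V[0,1])))
cv2.imwrite("pics/c3.png",np.hstack(im))
E
```

```text
time_s: 7.55
position: [0.4504, -0.0419, 0.2351]
eef_rot: [-0.282, -2.073, 2.076]
wrist_force: [0.2, 0.9, -0.8]
finger_gap: 0.0851
time_s: 7.97
position: [0.4312, -0.1129, 0.2355]
eef_rot: [-0.283, -2.074, 2.075]
wrist_force: [-0.1, -0.2, -0.1]
finger_gap: 0.0856
top 223 [0.51466035 0.19434166] -13.268419363069505
side 268 [0.5166155  0.19919262] -14.772345930611424
```

View pics/c3.png

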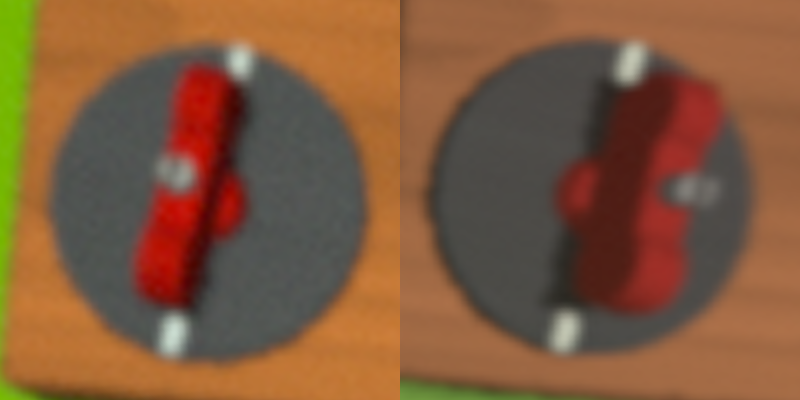

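View pics/top3.png

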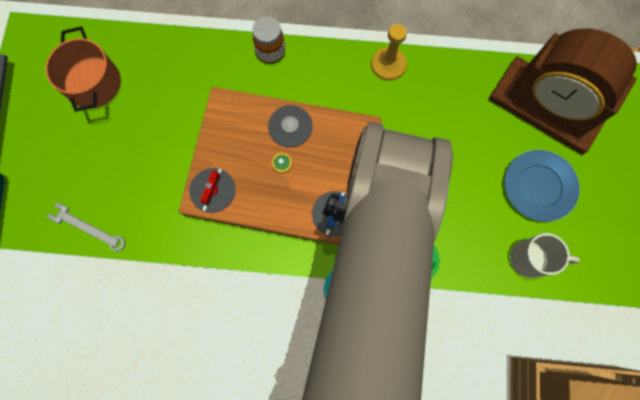

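The orthophotos show the wings parallel to the marks, at −13.3° (top) and −14.8° (side) against −13.6°. The bar looks shifted sideways only because it stands above the plate. The arm is clear in the air, over the blue nut at z ≈ 0.235.

```bash
python3 -c "
from workcell import bot
print(bot.close_job())"
```

```text
the job is handed in; nothing more can be done
None
```

The red nut is tight and the job is handed in, after about 8 s of the 32 s allowed. I gripped it once across its flat sides, turned it about 58° clockwise to its stop, let go, and lifted clear.

- **At the stop:** the turning moment rose from a steady 0.18 N m to 1.12 N m as the nut reached it.
- **In line with the marks:** after release the wings measured −13.3° from the top camera and −14.8° from the side, against −13.6° for the white marks.
- **Forces:** the wrist force in the readings after each move stayed under 10 N.
- **Blue nut and screw:** the gripper never went near the blue nut. The fingers closed only on the nut's bar (gap about 13 mm, wider than the 10 mm screw). I did not measure either one's angle afterwards, and the arm partly hid the blue nut in the last picture.
- **Disagreement:** the two cameras put the nut's axis about 5 mm apart. I used the value between them, and it gave a clean grip.

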